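# Shake out the buttons and press them shut

## Robot

A 6-joint arm with a two-finger parallel gripper is mounted at the origin on the work surface. World frame = base frame: x ahead of the robot, y to its left, z up, the work surface at z = 0. Lengths are in mm, angles in degrees, forces in N, time in s.
With the tool pointing down it reaches from about 300 to 850 mm from the base axis. Payload 4.2 kg.
Tool frame: the origin (TCP) lies on the centre line of the jaws, within the pads' length; the fingertips stand 8 mm ahead of it and the grasp point (between the pads) lies 11 mm behind it; z points along the fingers, y is the line along which they close (so a half turn about z gives the same grasp; the last joint's range is limited). The gripper opens to 91 mm and grips with 3 to 60 N. Pads are 32 mm wide; open, the fingers measure 118 mm over their backs; the gripper's body (76 mm by 178 mm) begins 60 mm behind the grasp point.
Start: joints at [-65.26, 18.312, 89.639, -0, 72.044, -1.146], TCP at [251.042, -517.32, 221.976] pointing down, gripper open.
Joint ranges: [-177.97, 177.97], [-48.28, 115.42], [12.27, 149.76], [-77.06, 257.06], [2.81, 150.46], [-146.56, 146.56]. Speed limits (degrees/s): [147.25, 147.25, 180, 180, 180, 180].

## Interface

Orientations are given as [roll, pitch, yaw] about the fixed x, y, z axes, in that order (R = Rz(yaw) Ry(pitch) Rx(roll)).
In Python, from workcell import telemetry, eyes, ticket gives the robot as it stands. The module is installed in compiled form; this text tells all that it offers.
- The arm moves only by the shell command python3 -m crank 'ROWS' [OPENING] [FORCE]. ROWS is JSON, a list of rows, each an object of numbers: "dx", "dy", "dz": the shift along the world's x, y, z normalised to -1 to 1, where 1 is 80 cm; "yaw": the turn about the world's z normalised to -1 to 1, where 1 is 5 degrees. A call has 1 to 10 rows; each row shifts and turns the commanded pose from where the row before left it; what a row does not reach is not made up. A row lasts 1/8 s, in which the tool goes at most 62.5 mm and 10.7 degrees, less where a joint would pass 70% of its speed; a pose out of reach is approached as far as the arm can. A call with a number of a shift or a turn outside -1 to 1 is refused whole. A call with a gripper value outside its range is refused whole. OPENING is the opening, from 0 (shut) to 1 (fully open), set as the call begins (- or left out, the last holds). The fingers move at their own pace and stop on an object; FORCE is the grip in N (left out, the last holds). Time passes only in rows, so rows that do not move let the fingers close. It gives the time, the measured TCP pose, the force, the opening and the grip force at its end, in the units of the state.
- telemetry.state(): the state, without advancing time (a new reading comes with each control period).
- eyes.grab_frame(name): name is "side" or "top" or "wrist"; returns the picture (420x560x3 uint8, red, green, blue); there is no depth.
- eyes.calibration(name): a dict with "camera_matrix" (3x3 intrinsics, pixels), "k1" (the pictures are not rectified: a ray, as slopes to the right and down, at radius r is drawn at 1 + k1 r^2 times it, then the intrinsics apply), "world_from_camera" (4x4, takes a point from camera to world coordinates). Camera axes: x right, y down, z forward; pixel columns grow to the right and rows downward; lengths in mm; the calibration is good to about 2 mm. A picture is of the moment at which its call begins: read the wrist's pose just before it. calibration takes no time and is no camera call; for the wrist camera it gives the pose at the moment of the call.
- ticket.job_done(): hands the job in; it is judged then, once.
The state is a dict: "time_s": time; "qpos": joint angles; "qvel": joint speeds; "effort": joint torques, N m; "ee_pos": TCP position; "ee_rot": TCP orientation; "force": force on the tool from outside, world axes, zero at the start; "torque": the same for the moment, N m; "gripper_width": finger opening in mm; "gripper_force": force on a finger pad.
Only numpy, scipy, OpenCV 4.12 (cv2) and the standard library are available. Lean on these libraries where they do the work, as an engineer would, in place of code of your own. Each camera call takes 0.05 s, during which the arm holds its last target. There are 200 camera calls.

## Task

Lift the upturned tub and shake it, held over the grey tray, until the last button has dropped out, then stand it back, still upturned, on its cork coaster. Lay all the buttons flat, side by side, on the black pad of the press's pulled-out board, push the board fully home, pull the lever right down so that the plate squeezes every button, and ease the lever slowly all the way back up without letting it fly. Finish with the board pulled fully out again and all the buttons lying flat on its pad, and leave the other things on the table alone.

Things in the scene. Friction and masses are not known exactly. Their poses are not given: they have to be found in the camera images.
- tub_center (a point): White plastic tub standing upturned, closed bottom up, cap down: 66 mm across (ribbed grey cap 70 mm across over the lowest 16 mm), 100 mm high, about 110 g empty, smooth inside. The point is on its axis half-way up, 50 mm above its lower end; z up, out of the closed bottom. On its +x side the cap's black flap is folded up against it (34 mm wide, 27 mm high, out to 39 mm from the axis).
- tub_mouth (a point): Centre of the open part of the tub's mouth, in the lower end, 19 mm from the axis on the tub's +x side. The cap half-closes the mouth: a 3 mm plate covers it from the -x side to 9 mm past the axis, the rest is an open half-moon (21 by 57 mm). Inside (60 mm across) the buttons lie on the plate till shaken towards +x over its straight edge (friction about 0.5).
- button0_center (a point): Two-part metal button: a brass disc 24 mm across and 10 mm thick, 30 g, both faces flat and alike (either may be up). The point is its centre, 5 mm from either face; z is its axis. All buttons are alike; two to four of them are in the tub at the start, the others are absent.
- button1_center (a point): Two-part metal button: a brass disc 24 mm across and 10 mm thick, 30 g, both faces flat and alike (either may be up). The point is its centre, 5 mm from either face; z is its axis. All buttons are alike; two to four of them are in the tub at the start, the others are absent.
- button2_center (a point): Two-part metal button: a brass disc 24 mm across and 10 mm thick, 30 g, both faces flat and alike (either may be up). The point is its centre, 5 mm from either face; z is its axis. All buttons are alike; two to four of them are in the tub at the start, the others are absent.
- button3_center (a point): Two-part metal button: a brass disc 24 mm across and 10 mm thick, 30 g, both faces flat and alike (either may be up). The point is its centre, 5 mm from either face; z is its axis. All buttons are alike; two to four of them are in the tub at the start, the others are absent.
- tray_floor (a point): Centre of the floor of the flat grey sorting tray, fixed, 150 mm along x by 180 mm along y, floor 2 mm above the table, with a 3 mm high, 5 mm wide lip round its edge.
- coaster_top (a point): Centre of the top of the round cork coaster, fixed, 104 mm across, 4 mm high; the tub stands on it at the start.
- pad (a point): Centre of the top of the black rubber pad (100 mm along x, 110 mm along y) on the white slide-out board of the green bench press, 31 mm above the table; it moves with the board. Its -x points out of the press, the way the board is pulled. Fully out, its centre is 160 mm out from the middle of the press, whose plate reaches 54 mm out and whose 173 mm high crosshead 26 mm.
- board_knob (a point): Steel knob of the board: an upright round post 16 mm across, from 28 to 58 mm above the table, on the board's middle line 90 mm to the pad's -x side. The point is on its axis, 45 mm above the table. Pushing or pulling it takes about 2 N.
- press_board (a joint): Slide of the board in m: 0 = pushed home under the plate, 0.16 = fully out (stop). It stays where it is left. The board is 116 mm wide, its top 28 mm above the table; it reaches from 105 mm on the pad's -x side to 117 mm on its +x side.
- press_lever (a joint): Angle of the press lever in rad: 0 = raised (rest, 60 degrees above level, leaning out of the press), grows as it is pulled outwards and down; stop at 1.15 (6 degrees below level). Sprung: 3 N at the grip at first, 11 N at the bottom, more once the plate meets the buttons at about 1.10 (up to 25 N); it flies back up if let go.
- lever_grip (a point): Middle of the lever's black hand grip, a level round bar 22 mm across and 85 mm long, parallel to the press's y, 180 mm from the pivot axis. The lever's arm is at its end on the press's -y side.
- lever_pivot (a point): Point on the lever's pivot axis level with the middle of the grip, 153 mm above the table, fixed to the press. Its axes are those of the press: -x out of the press, y along the pivot axis, z up; the grip swings round it in its plane y = 0. The middle of the press is 176 mm from it towards -y.
- press_plate: The press's steel plate, 108 by 118 mm, driven straight down 28 mm by the lever; raised, its underside is 37 mm above the pad. The origin lies on the table under its middle. The press's foot, 220 mm wide and 18 mm high, reaches 70 mm out from there; two rails 47 mm high, 122 mm apart, run along its top from 67 mm out and keep the board and the buttons in.
- spool_a: Bystander: dark thread spool standing, 34 mm across, 50 mm high, origin under it.
- spool_b: Bystander: pale thread spool standing, 34 mm across, 50 mm high, origin under it.
- tape: Bystander: yellow tape-measure case, 52 mm across, 17 mm high, origin under it.
- pincushion: Bystander: grey pincushion with pins, 72 mm across, 50 mm high with its pins, origin under it.
- ripper: Bystander: seam ripper lying down, 115 mm long, origin under its middle, it points along its x.
- chalk_tin: Bystander: round aluminium tin, 66 mm across, 32 mm high, origin under it.
There are look-alikes about, which are no part of the job. Of the things like the part that bears tray_floor, leave any that is purple; of the rest the larger one is meant. Of the things that look like the part that bears coaster_top, take the one that is farthest to the robot's right at the start.

How it is judged (in metres and radians):
On the way, in this order (a step that is already met when the one before it is completed fails the run):
1. the tub is held over the tray and every button has dropped clear of it (x of tub_center in the frame of tray_floor between -0.1 and 0.1 m and y of tub_center in the frame of tray_floor between -0.115 and 0.115 m and distance between each of button0_center, button1_center, button2_center, button3_center and tub_center above 0.065 m and height (world z) of each of button0_center, button1_center, button2_center, button3_center below 0.03 m), for 0.2 s.
2. with the board home and all the buttons flat on its pad, the lever is right down and the plate squeezes every button (value of joint press_board below 0.006 m and value of joint press_lever above 1.06 rad and x of button0_center in the frame of pad between -0.05 and 0.05 m and y of button0_center in the frame of pad between -0.055 and 0.055 m and z of button0_center in the frame of pad between 0 and 0.01 m and angle between the z axis of each of button0_center, button1_center, button2_center, button3_center and the z axis of pad, either way round below 0.15 rad and contact force between press_plate and button0 above 0.5 N and x of button1_center in the frame of pad between -0.05 and 0.05 m and y of button1_center in the frame of pad between -0.055 and 0.055 m and z of button1_center in the frame of pad between 0 and 0.01 m and contact force between press_plate and button1 above 0.5 N and x of button2_center in the frame of pad between -0.05 and 0.05 m and y of button2_center in the frame of pad between -0.055 and 0.055 m and z of button2_center in the frame of pad between 0 and 0.01 m and contact force between press_plate and button2 above 0.5 N and x of button3_center in the frame of pad between -0.05 and 0.05 m and y of button3_center in the frame of pad between -0.055 and 0.055 m and z of button3_center in the frame of pad between 0 and 0.01 m and contact force between press_plate and button3 above 0.5 N), for 0.2 s.
3. the lever is back up (value of joint press_lever below 0.06 rad), for 0.2 s.
At the end, for the whole second after the job is handed in: The board is fully out (over 152 mm), the lever is up (under 0.06 rad), every button present lies flat on the pad (centre within the pad's outline, one layer), and the tub stands upturned on the coaster, its axis within 25 mm of the coaster's centre (value of joint press_board above 0.152 m and value of joint press_lever below 0.06 rad and horizontal distance between tub_center and coaster_top below 0.025 m and z of tub_center in the frame of coaster_top between 0.044 and 0.056 m and angle between tub_center's own z axis and vertical below 0.1 rad and x of button0_center in the frame of pad between -0.05 and 0.05 m and y of button0_center in the frame of pad between -0.055 and 0.055 m and z of button0_center in the frame of pad between 0 and 0.01 m and angle between the z axis of each of button0_center, button1_center, button2_center, button3_center and the z axis of pad, either way round below 0.15 rad and x of button1_center in the frame of pad between -0.05 and 0.05 m and y of button1_center in the frame of pad between -0.055 and 0.055 m and z of button1_center in the frame of pad between 0 and 0.01 m and x of button2_center in the frame of pad between -0.05 and 0.05 m and y of button2_center in the frame of pad between -0.055 and 0.055 m and z of button2_center in the frame of pad between 0 and 0.01 m and x of button3_center in the frame of pad between -0.05 and 0.05 m and y of button3_center in the frame of pad between -0.055 and 0.055 m and z of button3_center in the frame of pad between 0 and 0.01 m); the robot touches nothing.
It fails at once if the lever flies back up (faster than 2 rad/s) (velocity of joint press_lever below -2 rad/s).
It fails at once if a bystander is moved more than 40 mm (distance of any of spool_a, spool_b, tape, pincushion, ripper, chalk_tin from where it was at the start of the episode above 0.04 m).
Of button0, button1, button2, button3 only 2 to 4 are there at a start; the rules pass over those that are not, and their reading is None.
At some moment in a run one of button0, button1, button2, button3 may be knocked a few centimetres aside while the robot is not near it.
It also fails if it takes over 210 s, if anything falls off the work surface, if the arm or the gripper's body presses on something with over 40 N, if the wrist force passes 120 N, or if a joint passes its speed limit or range.

## Working session

There is one attempt and no reset: what is moved stays moved. The work goes in short steps, Python scripts to look and compute and a shell command to move; the robot and the scene stay as the last step left them, time stands still between calls to the robot, and variables do not carry over. Pictures are saved under pics/ and viewed, at most 14 in all, crops included, and the job is handed in when it is done.

```bash
mkdir -p pics
cat > h.py <<'E'
import numpy as np,cv2
from workcell import telemetry,eyes,ticket
def cal(n):
    c=eyes.calibration(n);return np.array(c["camera_matrix"]),c["k1"],np.array(c["world_from_camera"])
def ray(n,u,v,c=None):
    K,k,T=c or cal(n)
    d=np.array([(u-K[0,2])/K[0,0],(v-K[1,2])/K[1,1]]);s=d.copy()
    for _ in range(20): s=d/(1+k*(s@s))
    return T[:3,3],T[:3,:3]@np.array([s[0],s[1],1])
def onz(n,u,v,z,c=None):
    o,d=ray(n,u,v,c);return (o+d*(z-o[2])/d[2]).round(1)
def snap(n,f):
    c=cal(n);im=eyes.grab_frame(n);cv2.imwrite("pics/"+f,im[:,:,::-1]);return im,c
E
python3 - <<'E'
from h import *
for n in("top","side"):
    im,c=snap(n,n+"0.png");print(n,c[2].round(2).tolist(),c[0].tolist(),c[1])
print(telemetry.state())
E
```

```text
top [[0.03, -1.0, 0.09, 372.9], [-1.0, -0.03, 0.0, -37.29], [0.0, -0.09, -1.0, 1515.08], [0.0, 0.0, 0.0, 1.0]] [[510.5634922661263, 0.0, 275.4330536070136], [0.0, 510.5634922661263, 211.8894515971984], [0.0, 0.0, 1.0]] -0.15117351064153428
side [[0.88, -0.28, 0.39, -7.92], [-0.48, -0.53, 0.7, -903.54], [0.01, -0.8, -0.59, 941.02], [0.0, 0.0, 0.0, 1.0]] [[463.05677071851255, 0.0, 281.0611161579432], [0.0, 463.05677071851255, 206.0023809308609], [0.0, 0.0, 1.0]] -0.12538653936842142
{'time_s': 0.1, 'qpos': array([-6.52611623e+01,  1.83476904e+01,  8.97008072e+01,  1.56128316e-03,
        7.20433622e+01, -1.14765341e+00]), 'qvel': array([-0.01287552, -0.0826001 , -0.16173755,  0.00732488, -0.0789927 ,
        0.07366732]), 'effort': array([ 1.10839886e-03, -4.13332093e+01, -2.32509416e+01,  7.28879892e-02,
        4.21626563e-02, -6.48973355e-05]), 'ee_pos': array([ 250.84424833, -516.90165051,  221.19779963]), 'ee_rot': array([-1.79908188e+02, -3.32401945e-03,  2.58860059e+01]), 'force': array([-0.0332391,  0.3799633,  0.3564534]), 'torque': array([-0.04419463,  0.02129166,  0.03206724]), 'gripper_force': 0.0, 'gripper_width': 91.13211502022617}
```

View pics/top0.png

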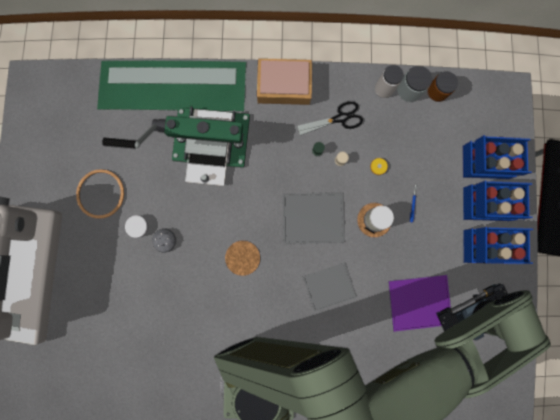

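View pics/side0.png

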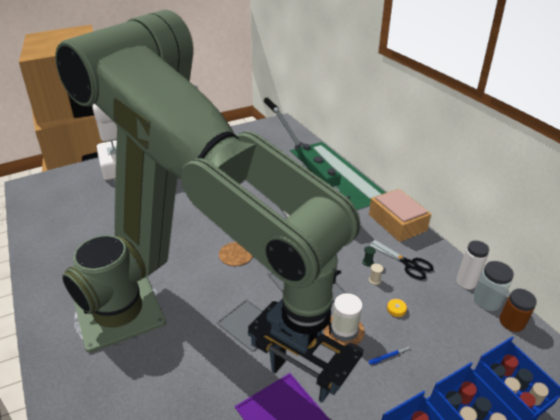

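The top view shows the large grey tray (314,218), tub on cork coaster (381,217), press board (207,165) with knob (205,178), lever grip (120,142), and spare trays and coasters elsewhere. The side view confirms the tub at (346,315) with the flap unseen.

Run:
```python
from h import *
im=cv2.imread("pics/top0.png")
cv2.imwrite("pics/c1.png",cv2.resize(im[95:265,95:295],None,fx=4,fy=3.5,interpolation=cv2.INTER_CUBIC)[:, :800])
for nm,u,v,z in [("tub",381,217,100),("coaster",375,219,4),("tray",314,218,2),("tl",285,194,2),("tr",344,194,2),("bl",286,243,2),("br",345,241,2),("knob",205,178,58),("pad",208,160,31),("grip a",105,142,309),("grip b",136,145,309),("boardL",187,183,28),("boardR",225,184,28),("spA",319,149,50),("spB",342,158,50),("tape",379,166,17),("rip",413,207,5),("rip2",416,187,5),("foot c",173,160,18),("foot d",240,167,18)]:
    print(nm,onz("top",u,v,z))
```

```text
tub [ 493.7 -331.5  100. ]
coaster [ 495.5 -333.4    4. ]
tray [ 493.9 -150.8    2. ]
tl [563.5 -62.8   2. ]
tr [ 568.3 -239.4    2. ]
bl [417.5 -69.3   2. ]
br [ 427.8 -244.5    2. ]
knob [597.1 170.6  58. ]
pad [655.3 167.8  31. ]
grip a [642.5 386.2 309. ]
grip b [636.  307.7 309. ]
boardL [585.6 227.7  28. ]
boardR [585.3 115.   28. ]
spA [ 692.7 -158.2   50. ]
spB [ 668. -226.   50.]
tape [ 653.8 -342.    17. ]
rip [ 534.5 -448.8    5. ]
rip2 [ 595.5 -458.1    5. ]
foot c [655.6 275.   18. ]
foot d [638.9  73.2  18. ]
```

View pics/c1.png

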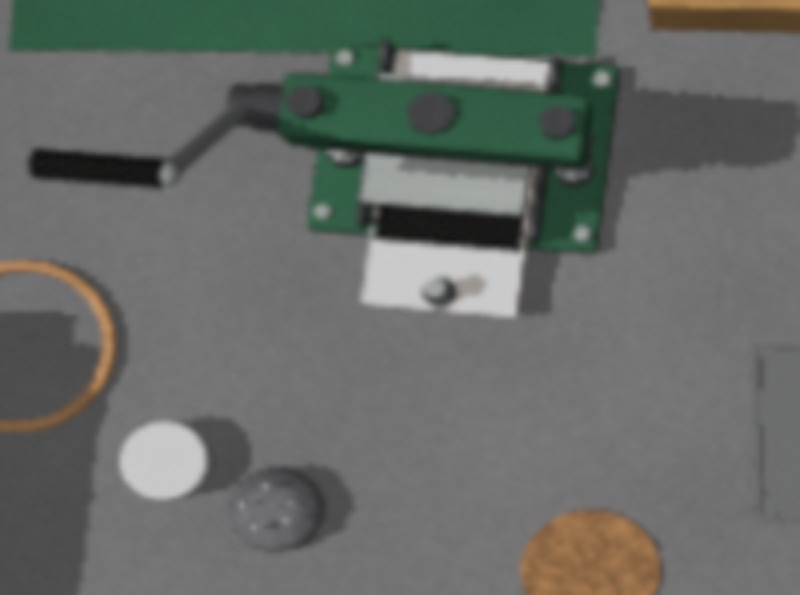

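The crop shows the board only ~30 mm out (black pad strip 32 mm deep at crop rows 207-247, knob at (438,290)), so it has to be pulled out first; the press is yawed about -4.7°. Now over to the tub to find its flap.

```bash
python3 -m crank '[{"dx":0.03,"dy":0.047,"yaw":-1,"dz":0.02},{"dx":0.03,"dy":0.047,"yaw":-1,"dz":0.02},{"dx":0.04,"dy":0.047,"yaw":-1,"dz":0.02},{"dx":0.04,"dy":0.047,"yaw":-1},{"dx":0.04,"dy":0.047,"yaw":-1},{}]'
python3 - <<'E'
from h import *
im,c=snap("wrist","w1.png");print(c[2].round(2).tolist(),c[0][0],telemetry.state()["ee_pos"],telemetry.state()["ee_rot"])
a=cv2.imread("pics/w1.png");snap("side","s1.png");b=cv2.imread("pics/s1.png");snap("top","t1.png")
b=cv2.resize(b[240:400,220:433],(560,420));cv2.imwrite("pics/v1.png",cv2.resize(np.hstack([a,b]),(800,300)))
E
```

```text
[[0.44, -0.86, -0.25, 322.55], [-0.9, -0.42, -0.12, -483.0], [-0.0, 0.28, -0.96, 383.04], [0.0, 0.0, 0.0, 1.0]] [321.58197204   0.         277.91999996] [ 250.87905655 -516.98214187  221.31854851] [-1.79924169e+02 -3.65567350e-04  2.58857931e+01]validation failed for argument at $[3]...
```

View pics/v1.png

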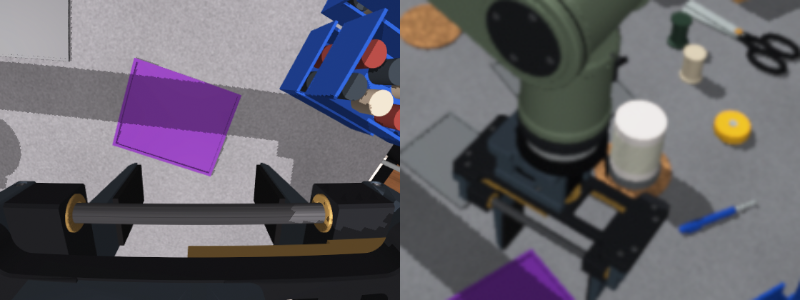

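The wrist view shows purple tray and the fingers at the bottom (move was refused: rows need every key); the side crop shows the tub at (637,135) with no flap on the visible side.

```bash
python3 -m crank '[{"dx":0.03,"dy":0.045,"dz":0.02,"yaw":-1},{"dx":0.03,"dy":0.045,"dz":0.02,"yaw":-1},{"dx":0.04,"dy":0.045,"dz":0.02,"yaw":-1},{"dx":0.04,"dy":0.045,"dz":0.0,"yaw":-1},{"dx":0.04,"dy":0.045,"dz":0.0,"yaw":-1},{"dx":0,"dy":0,"dz":0,"yaw":0}]'
python3 - <<'E'
from h import *
im,c=snap("wrist","w1.png");print(c[2].round(2).tolist(),telemetry.state()["ee_pos"],telemetry.state()["ee_rot"])
a=cv2.imread("pics/w1.png");snap("side","s1.png");b=cv2.imread("pics/s1.png");t=snap("top","t1.png")
b=cv2.resize(b[240:400,220:433],(560,420));cv2.imwrite("pics/v2.png",cv2.resize(np.hstack([a,b]),(800,300)))
E
```

```text
time_s: 1.0
ee_pos: [396.6, -335.2, 270.0]
ee_rot: [-180.0, -0.0, 1.1]
force: [0.2, -0.4, -0.6]
gripper_width: 91.1
gripper_force: 0.0
[[0.02, -0.96, -0.28, 476.03], [-1.0, -0.02, -0.0, -334.04], [-0.0, 0.28, -0.96, 431.84], [0.0, 0.0, 0.0, 1.0]] [ 395.60325264 -336.44704609  269.90701504] [1.79983536e+02 2.41185714e-02 1.08138158e+00]
```

View pics/v2.png

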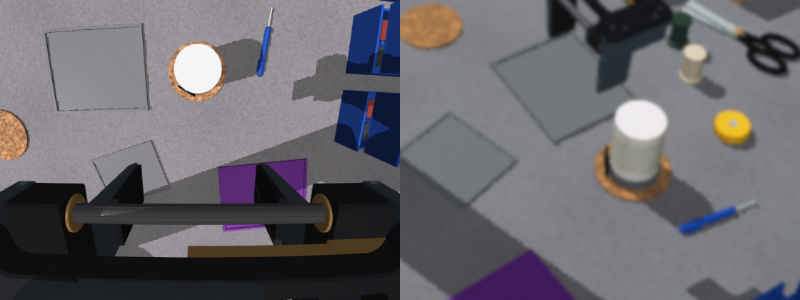

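Wrist view: tub top at (197,69) half-scale, flap dark at lower left of the tub (185,92); side crop agrees (flap left of the base at (613,165)). Measure it.

Run:
```python
from h import *
a=cv2.imread("pics/w1.png");c=cal("wrist")
g=a.max(2);sub=np.zeros_like(g);sub[50:160,225:330]=1
m=((g>200)&(sub>0)).astype(np.uint8)
n,l,st,ce=cv2.connectedComponentsWithStats(m);k=1+st[1:,4].argmax();print(st[k],ce[k],"tub",onz("wrist",*ce[k],104,c))
m=((g<60)&(sub>0)).astype(np.uint8);n,l,st,ce=cv2.connectedComponentsWithStats(m)
for k in range(1,n):
    if st[k,4]>15: print(st[k],ce[k],onz("wrist",*ce[k],20,c))
h=cv2.cvtColor(a,cv2.COLOR_BGR2HSV);m=cv2.inRange(h,(5,80,60),(25,255,255))*sub
cn=max(cv2.findContours(m,0,1)[0],key=len);(u,v),r=cv2.minEnclosingCircle(cn);print("coaster",onz("wrist",u,v,4,c),onz("wrist",u+r,v,4,c))
for u,v in[(66,45),(201,36),(206,151),(80,155)]:print("tray",onz("wrist",u,v,3,c))
cv2.imwrite("pics/v3.png",np.hstack([cv2.resize(a[50:160,220:340],None,fx=3.3,fy=3.3,interpolation=2),cv2.resize(cv2.imread("pics/s1.png")[280:360,320:410],(390,363),interpolation=2)]))
```

```text
[ 237   59   74   73 3862] [276.19963749  95.41765924] tub [ 491.6 -334.7  104. ]
[250 120   9   7  16] [253.375 122.625] [ 463.2 -306.1   20. ]
[260 127  13   8  28] [267.25       130.82142857] [ 453.4 -323.5   20. ]
coaster [ 492.  -333.4    4. ] [ 492.9 -386.7    4. ]
tray [559.2 -66.6   3. ]
tray [ 566.5 -240.7    3. ]
tray [ 425.4 -241.7    3. ]
tray [419.1 -67.4   3. ]
```

View pics/v3.png

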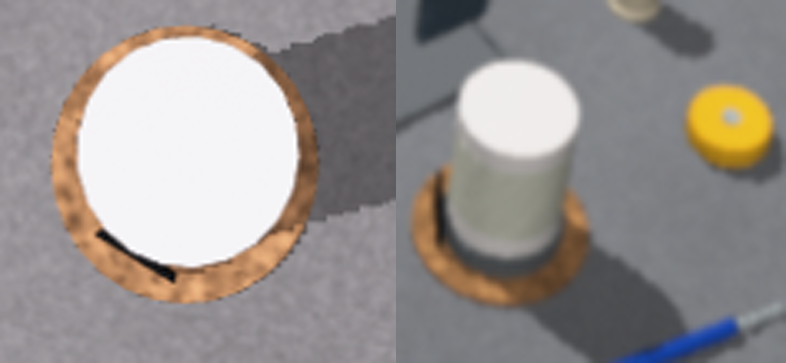

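```bash
python3 -m crank '[{"dx":0.06,"dy":0.002,"dz":0,"yaw":0},{"dx":0.06,"dy":0,"dz":0,"yaw":0},{"dx":0,"dy":0,"dz":-0.06,"yaw":0},{"dx":0,"dy":0,"dz":-0.06,"yaw":0},{"dx":0,"dy":0,"dz":-0.06,"yaw":0},{"dx":0,"dy":0,"dz":-0.058,"yaw":0},{"dx":0,"dy":0,"dz":0,"yaw":0},{"dx":0,"dy":0,"dz":0,"yaw":0}]' 1
python3 -m crank '[{"dx":0,"dy":0,"dz":0,"yaw":0},{"dx":0,"dy":0,"dz":0,"yaw":0},{"dx":0,"dy":0,"dz":0,"yaw":0},{"dx":0,"dy":0,"dz":0,"yaw":0},{"dx":0,"dy":0,"dz":0,"yaw":0},{"dx":0,"dy":0,"dz":0,"yaw":0},{"dx":0,"dy":0,"dz":0,"yaw":0}]' 0.6 30
```

```text
time_s: 2.15
ee_pos: [491.7, -337.3, 81.2]
ee_rot: [179.9, -0.1, 0.8]
force: [0.6, -0.1, 0.8]
gripper_width: 91.1
gripper_force: 0.0
time_s: 3.02
ee_pos: [491.4, -335.7, 80.7]
ee_rot: [180.0, -0.1, 0.9]
force: [-0.7, 1.0, 5.8]
gripper_width: 65.9
gripper_force: 30.0
```

```bash
python3 -m crank '[{"dx":0,"dy":0,"dz":0.017,"yaw":0},{"dx":0,"dy":0.008,"dz":0.017,"yaw":0},{"dx":0,"dy":0.018,"dz":0,"yaw":0},{"dx":0.004,"dy":0.028,"dz":0,"yaw":0},{"dx":0.004,"dy":0.038,"dz":0,"yaw":0},{"dx":0.004,"dy":0.04,"dz":0,"yaw":0},{"dx":0.004,"dy":0.036,"dz":0,"yaw":0},{"dx":0,"dy":0.026,"dz":0,"yaw":0},{"dx":0,"dy":0.016,"dz":0,"yaw":0},{"dx":0,"dy":0.006,"dz":0,"yaw":0}]'
python3 - <<'E'
from h import *
print(telemetry.state()["force"],telemetry.state()["ee_pos"])
E
```

```text
time_s: 4.28
ee_pos: [503.7, -162.2, 106.7]
ee_rot: [180.0, 0.0, 0.9]
force: [0.1, -0.3, -1.3]
gripper_width: 66.5
gripper_force: 30.0
[ 0.06339727 -0.28910989 -1.33335781] [ 503.73997495 -162.22374001  106.72826144]
```

```bash
python3 -m crank '[{"dx":0.01,"dy":-0.006,"dz":0,"yaw":0},{"dx":0.015,"dy":-0.009,"dz":0,"yaw":0},{"dx":0.015,"dy":-0.009,"dz":0,"yaw":0},{"dx":0.008,"dy":-0.005,"dz":0,"yaw":0},{"dx":-0.009,"dy":0.005,"dz":0,"yaw":0},{"dx":-0.02,"dy":0.012,"dz":0,"yaw":0},{"dx":-0.033,"dy":0.02,"dz":0,"yaw":0},{"dx":0.033,"dy":-0.02,"dz":0,"yaw":0},{"dx":0.02,"dy":-0.012,"dz":0,"yaw":0},{"dx":0.009,"dy":-0.005,"dz":0,"yaw":0}]'
python3 - <<'E'
from h import *
snap("side","s2.png");print(telemetry.state()["force"],telemetry.state()["ee_pos"])
cv2.imwrite("pics/v4.png",cv2.resize(cv2.imread("pics/s2.png")[200:370,200:400],(600,510),interpolation=2))
E
```

```text
time_s: 5.52
ee_pos: [542.1, -186.1, 106.8]
ee_rot: [-180.0, 0.0, 0.9]
force: [-0.4, 0.7, -1.6]
gripper_width: 66.1
gripper_force: 30.0
[ 1.30205362 -1.35354004 -1.58466181] [ 542.79457105 -186.44645597  106.70699331]
```

View pics/v4.png

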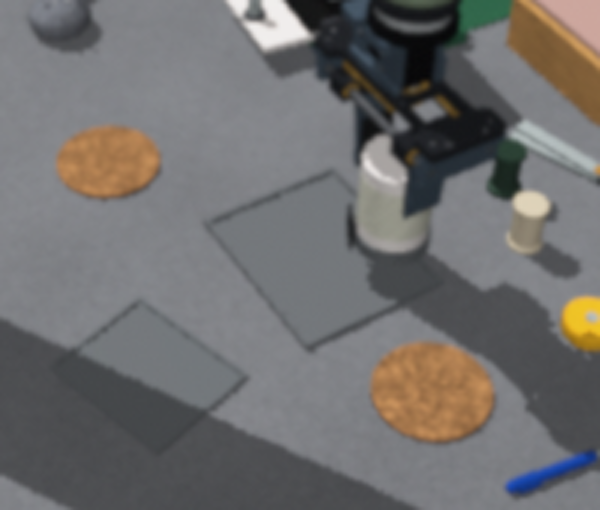

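No buttons on the tray yet (tub at (395,200) in crop). Stronger strokes, with brass detected by mask.

```bash
cat >> h.py <<'E'
def brass(n,f,box):
    im,c=snap(n,f);h=cv2.cvtColor(im,cv2.COLOR_RGB2HSV)
    m=cv2.inRange(h,(12,70,50),(35,255,255));M=np.zeros_like(m);x0,y0,x1,y1=box;M[y0:y1,x0:x1]=m[y0:y1,x0:x1]
    k,l,st,ce=cv2.connectedComponentsWithStats(M)
    return [(st[i][:5].tolist(),ce[i].round(1).tolist(),onz(n,*ce[i],12,c).tolist()) for i in range(1,k) if st[i,4]>8]
E
python3 -m crank '[{"dx":-0.01,"dy":0.006,"dz":0,"yaw":0},{"dx":-0.024,"dy":0.014,"dz":0,"yaw":0},{"dx":-0.045,"dy":0.027,"dz":0,"yaw":0},{"dx":0.045,"dy":-0.027,"dz":0,"yaw":0},{"dx":0.024,"dy":-0.014,"dz":0,"yaw":0},{"dx":0.01,"dy":-0.006,"dz":0,"yaw":0}]'
python3 - <<'E'
from h import *
for n,b in(("side",(240,240,350,330)),("top",(270,180,360,260))):print(n,brass(n,n+"3.png",b))
print(telemetry.state()["force"],telemetry.state()["ee_pos"])
E
```

```text
time_s: 6.32
ee_pos: [541.7, -185.8, 106.8]
ee_rot: [-180.0, 0.0, 0.9]
force: [-0.3, -0.2, -1.4]
gripper_width: 65.9
gripper_force: 30.0
side [([240, 242, 13, 24, 235], [245.1, 253.2], [390.4, 39.7, 12.0]), ([335, 249, 5, 6, 17], [336.8, 251.4], [635.7, -81.7, 12.0]), ([314, 284, 9, 8, 60], [318.0, 287.5], [507.8, -180.3, 12.0]), ([324, 314, 26, 16, 359], [337.7, 322.3], [487.7, -307.2, 12.0])]
top [([326, 212, 3, 4, 10], [327.0, 213.2], [508.4, -188.3, 12.0])]
[-0.40458311 -0.27187337 -0.92149455] [ 541.71830437 -185.85930828  106.65138926]
```

```bash
python3 -m crank '[{"dx":-0.012,"dy":0.007,"dz":0,"yaw":0},{"dx":-0.024,"dy":0.014,"dz":0,"yaw":0},{"dx":-0.05,"dy":0.03,"dz":0,"yaw":0},{"dx":0.05,"dy":-0.03,"dz":0,"yaw":0},{"dx":0.024,"dy":-0.014,"dz":0,"yaw":0},{"dx":0.012,"dy":-0.007,"dz":0,"yaw":0}]'
python3 - <<'E'
from h import *
for n,b in(("side",(255,240,350,310)),("top",(270,180,360,260))):print(n,brass(n,n+"4.png",b))
E
python3 -m crank '[{"dx":-0.012,"dy":0.007,"dz":0,"yaw":0},{"dx":-0.024,"dy":0.014,"dz":0,"yaw":0},{"dx":-0.05,"dy":0.03,"dz":0,"yaw":0},{"dx":0.05,"dy":-0.03,"dz":0,"yaw":0},{"dx":0.024,"dy":-0.014,"dz":0,"yaw":0},{"dx":0.012,"dy":-0.007,"dz":0,"yaw":0}]'
python3 - <<'E'
from h import *
for n,b in(("side",(255,240,350,310)),("top",(270,180,360,260))):print(n,brass(n,n+"5.png",b))
print(telemetry.state()["force"],telemetry.state()["ee_pos"])
E
```

```text
time_s: 7.18
ee_pos: [541.6, -185.7, 106.9]
ee_rot: [-180.0, 0.1, 0.9]
force: [0.1, 0.5, -0.8]
gripper_width: 66.2
gripper_force: 30.0
side [([335, 249, 5, 6, 17], [336.8, 251.4], [635.7, -81.7, 12.0]), ([291, 282, 9, 8, 47], [295.0, 285.5], [456.0, -143.9, 12.0]), ([314, 284, 9, 8, 60], [318.0, 287.5], [507.8, -180.3, 12.0])]
top [([326, 212, 3, 4, 10], [327.0, 213.2], [508.4, -188.3, 12.0])]
time_s: 8.02
ee_pos: [541.5, -185.7, 106.8]
ee_rot: [-180.0, 0.1, 0.9]
force: [-0.0, 1.0, -0.9]
gripper_width: 66.0
gripper_force: 30.0
side [([335, 249, 5, 6, 18], [336.5, 251.7], [634.3, -82.3, 12.0]), ([291, 282, 9, 8, 47], [295.0, 285.5], [456.0, -143.9, 12.0]), ([314, 284, 9, 8, 60], [318.0, 287.5], [507.8, -180.3, 12.0])]
top [([326, 212, 3, 4, 10], [327.0, 213.2], [508.4, -188.3, 12.0])]
[-0.68220424  0.164269   -1.29702262] [ 541.89045446 -185.9235484   106.69890186]
```

```bash
python3 -m crank '[{"dx":0.02,"dy":-0.012,"dz":0,"yaw":0},{"dx":-0.01,"dy":0.006,"dz":0,"yaw":0},{"dx":-0.03,"dy":0.018,"dz":0,"yaw":0},{"dx":-0.06,"dy":0.036,"dz":0,"yaw":0},{"dx":0.06,"dy":-0.036,"dz":0,"yaw":0},{"dx":0.03,"dy":-0.018,"dz":0,"yaw":0},{"dx":0.01,"dy":-0.006,"dz":0,"yaw":0}]'
python3 - <<'E'
from h import *
print(brass("side","side6.png",(255,240,350,310)))
E
python3 -m crank '[{"dx":0.016,"dy":0.026,"dz":0,"yaw":0},{"dx":-0.016,"dy":-0.026,"dz":0,"yaw":0},{"dx":-0.01,"dy":0.006,"dz":0,"yaw":0},{"dx":-0.03,"dy":0.018,"dz":0,"yaw":0},{"dx":-0.06,"dy":0.036,"dz":0,"yaw":0},{"dx":0.06,"dy":-0.036,"dz":0,"yaw":0},{"dx":0.03,"dy":-0.018,"dz":0,"yaw":0},{"dx":0.01,"dy":-0.006,"dz":0,"yaw":0}]'
python3 - <<'E'
from h import *
print(brass("side","side7.png",(255,240,350,310)))
print(telemetry.state()["force"],telemetry.state()["ee_pos"])
E
```

```text
time_s: 9.0
ee_pos: [557.5, -195.3, 106.7]
ee_rot: [-180.0, 0.1, 0.9]
force: [-0.2, -0.2, -0.9]
gripper_width: 65.9
gripper_force: 30.0
[([343, 250, 4, 6, 17], [344.3, 252.1], [653.9, -95.0, 12.0]), ([291, 282, 9, 8, 45], [295.2, 285.5], [456.4, -144.1, 12.0]), ([314, 284, 9, 8, 60], [318.0, 287.5], [507.8, -180.3, 12.0])]
time_s: 10.05
ee_pos: [558.2, -195.3, 106.8]
ee_rot: [-180.0, 0.0, 0.9]
force: [-1.1, 0.1, -1.5]
gripper_width: 66.0
gripper_force: 30.0
[([343, 250, 4, 5, 15], [344.3, 251.8], [654.6, -93.8, 12.0]), ([291, 282, 9, 8, 46], [295.1, 285.5], [456.1, -144.2, 12.0]), ([314, 284, 9, 8, 60], [318.0, 287.5], [507.8, -180.3, 12.0])]
[ 1.95807855 -0.70261805 -0.81069552] [ 558.75974845 -195.67543592  106.79879546]
```

```bash
python3 -m crank '[{"dx":0.0,"dy":0,"dz":0.02,"yaw":0},{"dx":0.0,"dy":0,"dz":0.04,"yaw":0},{"dx":0,"dy":0,"dz":0.02,"yaw":0},{"dx":0,"dy":0,"dz":0,"yaw":0},{"dx":0,"dy":0,"dz":0,"yaw":0},{"dx":0,"dy":0,"dz":0,"yaw":0}]'
python3 - <<'E'
from h import *
f=[]
for i in range(30):
    eyes.grab_frame("top");f.append(telemetry.state()["force"])
f=np.array(f);print(f.mean(0),f.std(0)/5.5)
print(brass("side","side8.png",(255,230,350,310)))
E
```

```text
time_s: 10.85
ee_pos: [557.5, -195.4, 169.6]
ee_rot: [-180.0, 0.1, 0.9]
force: [1.9, 0.7, -1.6]
gripper_width: 66.0
gripper_force: 30.0
[ 0.02331152 -0.1037908  -0.85420307] [0.06868557 0.07746652 0.11750349]
[([346, 230, 4, 5, 13], [346.9, 231.6], [716.1, -19.5, 12.0]), ([291, 282, 9, 8, 47], [295.0, 285.5], [456.0, -143.9, 12.0]), ([314, 284, 9, 8, 60], [318.0, 287.5], [507.8, -180.3, 12.0])]
```

Weight matches an empty tub (0.85 ± 0.12 N): two buttons. Return the tub to its coaster.

```bash
python3 -m crank '[{"dx":-0.02,"dy":-0.045,"dz":0,"yaw":0},{"dx":-0.035,"dy":-0.07,"dz":0,"yaw":0},{"dx":-0.028,"dy":-0.06,"dz":0,"yaw":0},{"dx":0,"dy":0,"dz":-0.04,"yaw":0},{"dx":0,"dy":0,"dz":-0.04,"yaw":0},{"dx":0,"dy":0,"dz":-0.02,"yaw":0},{"dx":0,"dy":0,"dz":0,"yaw":0},{"dx":0,"dy":0,"dz":0,"yaw":0}]'
```

```text
time_s: 13.4
ee_pos: [492.8, -336.0, 92.0]
ee_rot: [179.9, -0.1, 0.9]
force: [-0.2, -0.1, -0.4]
gripper_width: 66.0
gripper_force: 30.0
```

```bash
python3 -m crank '[{"dx":-0.001,"dy":0,"dz":-0.007,"yaw":0},{"dx":0,"dy":0,"dz":-0.004,"yaw":0},{"dx":0,"dy":0,"dz":0,"yaw":0},{"dx":0,"dy":0,"dz":0,"yaw":0}]'
python3 - <<'E'
from h import *
print(telemetry.state()["ee_pos"],telemetry.state()["force"])
E
```

```text
time_s: 13.9
ee_pos: [491.1, -335.7, 82.1]
ee_rot: [180.0, -0.0, 0.9]
force: [1.1, -0.6, -0.8]
gripper_width: 66.2
gripper_force: 30.0
[ 491.14807855 -335.67046536   82.08885639] [ 1.05531878 -0.6056684  -0.82062132]
```

```bash
python3 -m crank '[{"dx":0,"dy":0,"dz":-0.002,"yaw":0},{"dx":0,"dy":0,"dz":0,"yaw":0},{"dx":0,"dy":0,"dz":0,"yaw":0}]'
python3 -m crank '[{"dx":0,"dy":0,"dz":0,"yaw":0},{"dx":0,"dy":0,"dz":0,"yaw":0},{"dx":0,"dy":0,"dz":0,"yaw":0},{"dx":0,"dy":0,"dz":0,"yaw":0},{"dx":0,"dy":0,"dz":0.04,"yaw":0},{"dx":0,"dy":0,"dz":0.05,"yaw":0},{"dx":-0.05,"dy":0.03,"dz":0.05,"yaw":0},{"dx":-0.06,"dy":0.05,"dz":0.04,"yaw":0},{"dx":0,"dy":0.07,"dz":0,"yaw":0},{"dx":0,"dy":0.07,"dz":0,"yaw":0}]' 1
python3 - <<'E'
from h import *
im,c=snap("wrist","w9.png");s=telemetry.state();print(s["ee_pos"],s["ee_rot"],s["gripper_width"])
h=cv2.cvtColor(im,cv2.COLOR_RGB2HSV);m=cv2.inRange(h,(12,70,50),(35,255,255));k,l,st,ce=cv2.connectedComponentsWithStats(m)
for i in range(1,k):
    if st[i,4]>60:print(st[i],ce[i].round(1),onz("wrist",*ce[i],12,c))
E
```

```text
time_s: 14.28
ee_pos: [491.3, -335.8, 80.7]
ee_rot: [180.0, -0.0, 0.9]
force: [-0.4, -0.1, 1.4]
gripper_width: 66.0
gripper_force: 30.0
time_s: 15.52
ee_pos: [407.9, -162.9, 221.6]
ee_rot: [180.0, -0.1, 0.8]
force: [0.0, 0.7, 0.9]
gripper_width: 91.4
gripper_force: 0.0
[ 406.6376645  -156.76632348  221.19155425] [-1.79674678e+02  1.40699060e-02  9.85056063e-01] 91.17041163045755
[ 379   66   75   92 2426] [406.2 108.2] [ 497.1 -305.8   12. ]
[284  82  21  23 381] [294.   93.2] [ 510.3 -179.4   12. ]
[250 129  21  21 247] [260.3 139. ] [ 460.1 -142.2   12. ]
[  62  170   80   79 4865] [101.8 208.9] [374.7  53.4  12. ]
[ 91 272  29  54 780] [101.9 298.4] [248.4  72.8  12. ]
[437 272  29  54 782] [454.  298.5] [ 254.4 -402.6   12. ]
[ 263  332  277   28 4630] [404.3 348.5] [ 173.4 -345.    12. ]
```

View pics/w9.png

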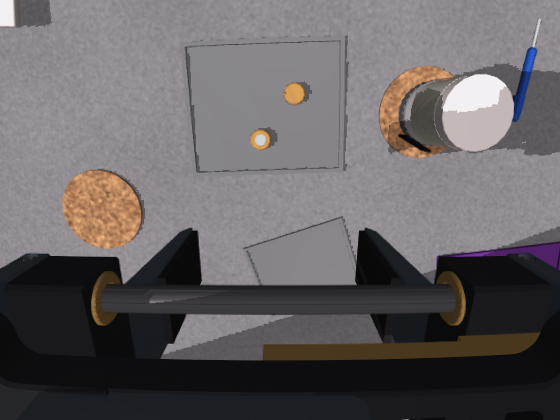

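Two buttons lie flat in the tray at (294,93) and (260,140); tub stands on its coaster at (475,112). Now to the board knob.

```bash
python3 -m crank '[{"dx":0.02,"dy":0.07,"dz":0,"yaw":-1},{"dx":0.02,"dy":0.07,"dz":0,"yaw":-0.16},{"dx":0.02,"dy":0.07,"dz":0,"yaw":0},{"dx":0.02,"dy":0.07,"dz":0,"yaw":0},{"dx":0.02,"dy":0.07,"dz":0,"yaw":0},{"dx":0.02,"dy":0.07,"dz":-0.01,"yaw":0},{"dx":0,"dy":0,"dz":0,"yaw":0}]' 0.6
python3 - <<'E'
from h import *
im,c=snap("wrist","w10.png");s=telemetry.state();print(s["ee_pos"],s["ee_rot"],s["gripper_width"])
E
```

```text
time_s: 16.45
ee_pos: [504.8, 175.1, 211.8]
ee_rot: [-180.0, 0.1, -4.6]
force: [-0.2, -0.3, -0.2]
gripper_width: 54.9
gripper_force: 0.0
[504.23432234 173.15667663 212.07545822] [ 1.79940617e+02  8.22212688e-02 -4.72895931e+00] 54.71157290984488
```

View pics/w10.png

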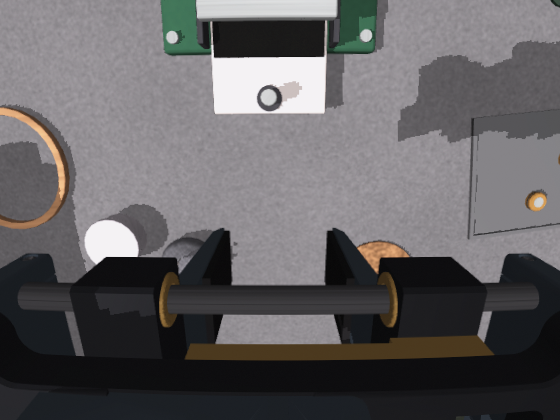

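Knob top at (269,97), board front edge row 112, pincushion at ~(190,248), tin (111,243).

Run:
```python
from h import *
c=cal("wrist")
for nm,u,v,z in[("knob",269,97,58),("bdL",216,113,28),("bdR",324,113,28),("foot screw L",172,37,20),("R",366,36,20),("tin",111,243,32),("pin top",190,241,50)]:print(nm,onz("wrist",u,v,z,c))
c=cal("top");print("pin",onz("top",165,240,25),"tin",onz("top",136,226,32),"coaster2",onz("top",242,258,4))
```

```text
knob [599.4 173.4  58. ]
bdL [589.8 230.5  28. ]
bdR [580.4 118.6  28. ]
foot screw L [669.1 267.3  20. ]
R [653.2  70.9  20. ]
tin [456.7 372.8  32. ]
pin top [458.9 272.9  50. ]
pin [415.7 286.5  25. ] tin [454.  373.4  32. ] coaster2 [369.7  59.5   4. ]
```

```bash
python3 -m crank '[{"dx":0.06,"dy":0,"dz":0,"yaw":0},{"dx":0.059,"dy":0,"dz":0,"yaw":0},{"dx":0,"dy":0,"dz":-0.06,"yaw":0},{"dx":0,"dy":0,"dz":-0.06,"yaw":0},{"dx":0,"dy":0,"dz":-0.05,"yaw":0},{"dx":0,"dy":0,"dz":-0.04,"yaw":0},{"dx":0,"dy":0,"dz":0,"yaw":0}]'
python3 -m crank '[{"dx":0,"dy":0,"dz":0,"yaw":0},{"dx":0,"dy":0,"dz":0,"yaw":0},{"dx":0,"dy":0,"dz":0,"yaw":0},{"dx":0,"dy":0,"dz":0,"yaw":0},{"dx":0,"dy":0,"dz":0,"yaw":0}]' 0 20
```

```text
time_s: 17.38
ee_pos: [597.6, 169.8, 42.8]
ee_rot: [179.9, 0.3, -5.0]
force: [-0.4, 0.9, 0.4]
gripper_width: 54.3
gripper_force: 0.0
time_s: 18.0
ee_pos: [600.6, 176.4, 46.0]
ee_rot: [-179.5, -0.2, -5.0]
force: [-0.5, 12.2, 0.1]
gripper_width: 15.6
gripper_force: 20.0
```

```bash
python3 -m crank '[{"dx":-0.01,"dy":0.005,"dz":0,"yaw":0},{"dx":-0.026,"dy":0.0022,"dz":0,"yaw":0},{"dx":-0.03,"dy":0.0025,"dz":0,"yaw":0},{"dx":-0.03,"dy":0.0025,"dz":0,"yaw":0},{"dx":-0.03,"dy":0.0025,"dz":0,"yaw":0},{"dx":-0.026,"dy":0.0022,"dz":0,"yaw":0},{"dx":-0.015,"dy":0.001,"dz":0,"yaw":0},{"dx":0,"dy":0,"dz":0,"yaw":0},{"dx":0,"dy":0,"dz":0,"yaw":0}]'
```

```text
time_s: 19.12
ee_pos: [468.0, 186.4, 45.9]
ee_rot: [-180.0, -0.3, -4.9]
force: [4.2, -3.2, 6.1]
gripper_width: 15.6
gripper_force: 20.0
```

```bash
python3 -m crank '[{"dx":-0.006,"dy":0.0,"dz":0,"yaw":0},{"dx":0,"dy":0,"dz":0,"yaw":0},{"dx":0,"dy":0,"dz":0,"yaw":0},{"dx":0,"dy":0,"dz":0,"yaw":0}]'
```

```text
time_s: 19.62
ee_pos: [467.8, 186.5, 46.0]
ee_rot: [-179.9, -0.8, -4.8]
force: [15.0, -5.5, -3.4]
gripper_width: 15.1
gripper_force: 20.0
```

```bash
python3 -m crank '[{"dx":0.006,"dy":0.0,"dz":0,"yaw":0},{"dx":0,"dy":0,"dz":0,"yaw":0},{"dx":0,"dy":0,"dz":0,"yaw":0},{"dx":0,"dy":0,"dz":0.05,"yaw":0},{"dx":0,"dy":0,"dz":0.05,"yaw":0},{"dx":0,"dy":-0.07,"dz":0,"yaw":0},{"dx":0,"dy":-0.07,"dz":0,"yaw":0},{"dx":0,"dy":-0.07,"dz":0,"yaw":0},{"dx":-0.01,"dy":-0.07,"dz":0,"yaw":0},{"dx":-0.03,"dy":-0.07,"dz":0,"yaw":0}]' 0.45 20
python3 -m crank '[{"dx":0,"dy":-0.04,"dz":0,"yaw":0},{"dx":0,"dy":0,"dz":0,"yaw":0},{"dx":0,"dy":0,"dz":0,"yaw":0}]'
python3 - <<'E'
from h import *
im,c=snap("wrist","w11.png");s=telemetry.state();print(s["ee_pos"],s["ee_rot"],s["gripper_width"])
h=cv2.cvtColor(im,cv2.COLOR_RGB2HSV);m=cv2.inRange(h,(12,70,50),(35,255,255));k,l,st,ce=cv2.connectedComponentsWithStats(m)
for i in range(1,k):
    if st[i,4]>60:print(st[i],ce[i].round(1),onz("wrist",*ce[i],12,c))
E
```

```text
time_s: 20.88
ee_pos: [433.7, -95.2, 124.8]
ee_rot: [180.0, -0.0, -4.9]
force: [0.1, -0.7, 0.2]
gripper_width: 41.3
gripper_force: 0.0
time_s: 21.25
ee_pos: [433.5, -124.8, 124.6]
ee_rot: [-180.0, 0.1, -4.9]
force: [-0.4, -0.2, -0.2]
gripper_width: 40.7
gripper_force: 0.0
[ 433.68130879 -124.57936239  124.67117453] [-1.79966683e+02  5.02111445e-02 -4.85847421e+00] 40.927835610562724
[ 446   59  100  119 3975] [480.2 112.2] [ 501.6 -302.2   12. ]
[321  97  30  30 669] [335.4 111.5] [ 510.7 -179.    12. ]
[282 162  27  28 412] [294.9 174.9] [ 460.7 -141.9   12. ]
[509 162  21   9  93] [519.8 165.2] [ 453.3 -343.1   12. ]
[  53  231   90   53 3209] [ 90.8 257.1] [398.8  58.2  12. ]
[185 272  17  56 520] [191.3 299.9] [345.7 -31.7  12. ]
[355 272  17  56 512] [364.6 299.8] [ 331.3 -201.3   12. ]
[ 78 312  23  10 136] [ 91.5 315.3] [334.5  75.4  12. ]
[ 156  336  312   24 5331] [318.9 350. ] [ 275.3 -153.8   12. ]
```

```bash
python3 -m crank '[{"dx":0.034,"dy":-0.0217,"dz":0,"yaw":0},{"dx":0,"dy":0,"dz":-0.05,"yaw":0},{"dx":0,"dy":0,"dz":-0.05,"yaw":0},{"dx":0,"dy":0,"dz":-0.03,"yaw":0},{"dx":0,"dy":0,"dz":-0.0095,"yaw":0},{"dx":0,"dy":0,"dz":0,"yaw":0},{"dx":0,"dy":0,"dz":0,"yaw":0}]'
python3 -m crank '[{"dx":0,"dy":0,"dz":0,"yaw":0},{"dx":0,"dy":0,"dz":0,"yaw":0},{"dx":0,"dy":0,"dz":0,"yaw":0},{"dx":0,"dy":0,"dz":0,"yaw":0},{"dx":0,"dy":0,"dz":0,"yaw":0}]' 0.1 20
```

```text
time_s: 22.18
ee_pos: [462.1, -143.0, 14.3]
ee_rot: [180.0, -0.1, -4.9]
force: [-0.7, -0.3, -0.4]
gripper_width: 41.3
gripper_force: 0.0
time_s: 22.8
ee_pos: [461.5, -143.2, 13.8]
ee_rot: [180.0, -0.0, -4.9]
force: [0.2, -0.6, 5.7]
gripper_width: 22.4
gripper_force: 20.0
```

```bash
python3 -m crank '[{"dx":0,"dy":0,"dz":0.05,"yaw":0},{"dx":0,"dy":0,"dz":0.06,"yaw":0},{"dx":0.0174,"dy":0.04,"dz":0,"yaw":0},{"dx":0.0174,"dy":0.065,"dz":0,"yaw":0},{"dx":0.0174,"dy":0.065,"dz":0,"yaw":0},{"dx":0.0174,"dy":0.07,"dz":0,"yaw":0},{"dx":0.0174,"dy":0.07,"dz":0,"yaw":0},{"dx":0.0174,"dy":0.065,"dz":0,"yaw":0},{"dx":0.0174,"dy":0.055,"dz":0,"yaw":0},{"dx":0,"dy":0,"dz":0,"yaw":0}]'
python3 - <<'E'
from h import *
im,c=snap("wrist","w12.png");s=telemetry.state();print(s["ee_pos"],s["ee_rot"],s["gripper_width"])
E
```

```text
time_s: 24.05
ee_pos: [559.1, 203.8, 100.6]
ee_rot: [-180.0, -0.0, -4.7]
force: [-0.5, -0.5, 0.5]
gripper_width: 22.5
gripper_force: 20.0
[558.26863184 201.87015971 100.47751672] [ 1.79947114e+02  6.41220874e-02 -4.77681569e+00] 22.601665380912273
```

View pics/w12.png

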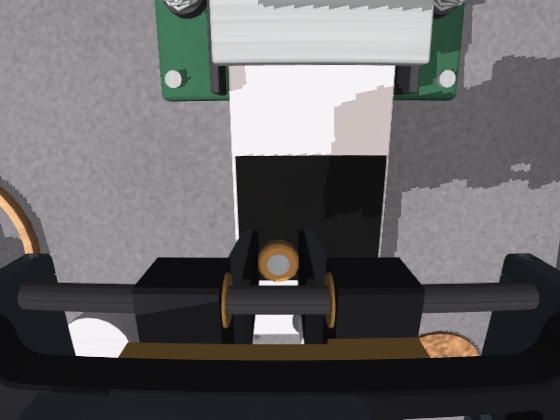

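Button held flat between the fingers at (278,262); pad inner edge corners (236,157), (386,155).

```bash
python3 - <<'E'
from h import *
c=cal("wrist")
for p in[(236,157),(386,155)]:print(onz("wrist",*p,31,c))
E
python3 -m crank '[{"dx":0,"dy":0,"dz":-0.04,"yaw":0},{"dx":0,"dy":0,"dz":-0.02,"yaw":0},{"dx":0,"dy":0,"dz":-0.007,"yaw":0},{"dx":0,"dy":0,"dz":0,"yaw":0},{"dx":0,"dy":0,"dz":0,"yaw":0}]'
```

```text
[610.2 227.6  31. ]
[602.8 119.7  31. ]
time_s: 24.72
ee_pos: [559.3, 200.9, 48.6]
ee_rot: [-180.0, -0.1, -4.9]
force: [0.5, -0.5, -0.2]
gripper_width: 22.6
gripper_force: 20.0
```

```bash
python3 -m crank '[{"dx":0,"dy":0,"dz":-0.004,"yaw":0},{"dx":0,"dy":0,"dz":-0.0025,"yaw":0},{"dx":0,"dy":0,"dz":0,"yaw":0},{"dx":0,"dy":0,"dz":0,"yaw":0}]'
python3 -m crank '[{"dx":0,"dy":0,"dz":0,"yaw":0},{"dx":0,"dy":0,"dz":0,"yaw":0},{"dx":0,"dy":0,"dz":0,"yaw":0},{"dx":0,"dy":0,"dz":0.05,"yaw":0},{"dx":0,"dy":0,"dz":0.05,"yaw":0},{"dx":-0.01,"dy":-0.065,"dz":0,"yaw":0},{"dx":-0.01,"dy":-0.07,"dz":0,"yaw":0},{"dx":-0.02,"dy":-0.07,"dz":0,"yaw":0},{"dx":-0.02,"dy":-0.07,"dz":0,"yaw":0},{"dx":-0.03,"dy":-0.07,"dz":0,"yaw":0}]' 0.4
python3 -m crank '[{"dx":-0.01,"dy":-0.07,"dz":0,"yaw":0},{"dx":0.0,"dy":-0.03,"dz":0,"yaw":0},{"dx":0,"dy":0,"dz":0,"yaw":0}]' 0.45
python3 - <<'E'
from h import *
im,c=snap("wrist","w13.png");s=telemetry.state();print(s["ee_pos"],s["ee_rot"],s["gripper_width"])
h=cv2.cvtColor(im,cv2.COLOR_RGB2HSV);m=cv2.inRange(h,(12,70,50),(35,255,255));k,l,st,ce=cv2.connectedComponentsWithStats(m)
for i in range(1,k):
    if st[i,4]>60:print(st[i],ce[i].round(1),onz("wrist",*ce[i],12,c))
E
```

```text
time_s: 25.22
ee_pos: [558.7, 201.0, 42.8]
ee_rot: [-180.0, -0.0, -4.9]
force: [-0.4, -0.3, 3.0]
gripper_width: 22.6
gripper_force: 20.0
time_s: 26.48
ee_pos: [486.4, -76.8, 122.5]
ee_rot: [180.0, -0.1, -4.9]
force: [-0.0, -0.7, 0.5]
gripper_width: 36.4
gripper_force: 0.0
time_s: 26.85
ee_pos: [478.5, -156.5, 122.4]
ee_rot: [180.0, -0.0, -5.1]
force: [-0.6, 0.3, -0.2]
gripper_width: 41.1
gripper_force: 0.0
[ 478.41393139 -155.32930889  122.37089965] [-1.79979049e+02  1.25543335e-02 -5.01287191e+00] 40.9718202315258
[466   0  45  10 284] [487.    3.2] [ 630.3 -335.2   12. ]
[ 411  114  105  113 3815] [446.5 162.5] [ 505.7 -305.2   12. ]
[288 155  28  28 604] [301.1 168.3] [ 511.3 -179.4   12. ]
[462 212  21  11  61] [473.2 217.3] [ 453.1 -333.4   12. ]
[185 272  17  56 521] [191.3 299.9] [392.6 -64.   12. ]
[355 272  17  56 514] [364.6 299.8] [ 377.5 -232.2   12. ]
[ 57 276  43   8 238] [ 77.4 280.1] [422.3  45.4  12. ]
[  65  311   44   47 1535] [ 86.6 333.5] [360.3  53.8  12. ]
[ 156  336  312   24 5334] [319.  349.9] [ 322.3 -184.9   12. ]
```

```bash
python3 -m crank '[{"dx":0.041,"dy":-0.0295,"dz":0,"yaw":0},{"dx":0,"dy":0,"dz":-0.05,"yaw":0},{"dx":0,"dy":0,"dz":-0.05,"yaw":0},{"dx":0,"dy":0,"dz":-0.027,"yaw":0},{"dx":0,"dy":0,"dz":-0.0095,"yaw":0},{"dx":0,"dy":0,"dz":0,"yaw":0},{"dx":0,"dy":0,"dz":0,"yaw":0}]'
python3 -m crank '[{"dx":0,"dy":0,"dz":0,"yaw":0},{"dx":0,"dy":0,"dz":0,"yaw":0},{"dx":0,"dy":0,"dz":0,"yaw":0},{"dx":0,"dy":0,"dz":0,"yaw":0},{"dx":0,"dy":0,"dz":0,"yaw":0}]' 0.1 20
```

```text
time_s: 27.78
ee_pos: [512.3, -178.6, 14.3]
ee_rot: [180.0, -0.1, -4.9]
force: [0.2, 0.7, 0.6]
gripper_width: 40.6
gripper_force: 0.0
time_s: 28.4
ee_pos: [511.7, -178.8, 13.8]
ee_rot: [180.0, -0.0, -4.9]
force: [-0.6, -0.5, 6.0]
gripper_width: 22.5
gripper_force: 20.0
```

```bash
python3 -m crank '[{"dx":0,"dy":0,"dz":0.05,"yaw":0},{"dx":0,"dy":0,"dz":0.06,"yaw":0},{"dx":0.0077,"dy":0.04,"dz":0,"yaw":0},{"dx":0.0077,"dy":0.063,"dz":0,"yaw":0},{"dx":0.0077,"dy":0.065,"dz":0,"yaw":0},{"dx":0.0077,"dy":0.065,"dz":0,"yaw":0},{"dx":0.0077,"dy":0.065,"dz":0,"yaw":0},{"dx":0.0077,"dy":0.065,"dz":0,"yaw":0},{"dx":0.0077,"dy":0.051,"dz":0,"yaw":0},{"dx":0,"dy":0,"dz":0,"yaw":0}]'
python3 - <<'E'
from h import *
im,c=snap("wrist","w14.png");s=telemetry.state();print(s["ee_pos"],s["ee_rot"],s["gripper_width"])
h=cv2.cvtColor(im,cv2.COLOR_RGB2HSV);m=cv2.inRange(h,(12,70,50),(35,255,255));k,l,st,ce=cv2.connectedComponentsWithStats(m)
for i in range(1,k):
    if st[i,4]>60:print(st[i],ce[i].round(1),onz("wrist",*ce[i],41,c))
E
```

```text
time_s: 29.65
ee_pos: [554.5, 155.1, 100.7]
ee_rot: [-180.0, 0.0, -4.7]
force: [-0.3, -0.5, 0.2]
gripper_width: 22.4
gripper_force: 20.0
[554.11032651 153.4823086  100.59157441] [ 1.79957441e+02  6.24737620e-02 -4.77384933e+00] 22.765885177305734
[199 211  34  33 629] [216.1 226.2] [558.7 200.1  41. ]
[ 258  238   41   42 1358] [278.  259.7] [528.3 157.2  41. ]
[221 273  12  55 385] [225.3 300.3] [496.5 201.6  41. ]
[324 273  12  55 375] [330.6 300.3] [489.6 118.7  41. ]
[ 118  337  316   23 5394] [284.1 350.1] [444.8 159.   41. ]
```

Button A is where it was put (558.7, 200.1). Place B.

```bash
python3 -m crank '[{"dx":0,"dy":0,"dz":-0.04,"yaw":0},{"dx":0,"dy":0,"dz":-0.02,"yaw":0},{"dx":0,"dy":0,"dz":-0.009,"yaw":0},{"dx":0,"dy":0,"dz":-0.0035,"yaw":0},{"dx":0,"dy":0,"dz":-0.001,"yaw":0},{"dx":0,"dy":0,"dz":0,"yaw":0},{"dx":0,"dy":0,"dz":0,"yaw":0}]'
python3 -m crank '[{"dx":0,"dy":0,"dz":0,"yaw":0},{"dx":0,"dy":0,"dz":0,"yaw":0},{"dx":0,"dy":0,"dz":0,"yaw":0},{"dx":0,"dy":0,"dz":0.05,"yaw":0},{"dx":-0.03,"dy":0.01,"dz":0.05,"yaw":0},{"dx":-0.05,"dy":0.02,"dz":0,"yaw":0},{"dx":-0.03,"dy":0.01,"dz":0,"yaw":0},{"dx":0,"dy":0,"dz":0,"yaw":0}]' 0.38
python3 - <<'E'
from h import *
im,c=snap("wrist","w15.png");s=telemetry.state();print(s["ee_pos"],s["ee_rot"],s["gripper_width"])
h=cv2.cvtColor(im,cv2.COLOR_RGB2HSV);m=cv2.inRange(h,(12,70,50),(35,255,255));k,l,st,ce=cv2.connectedComponentsWithStats(m)
for i in range(1,k):
    if st[i,4]>60:print(st[i],ce[i].round(1),onz("wrist",*ce[i],41,c))
E
```

```text
time_s: 30.58
ee_pos: [554.8, 152.7, 43.0]
ee_rot: [-180.0, -0.1, -4.9]
force: [0.2, 0.2, 0.0]
gripper_width: 22.7
gripper_force: 20.0
time_s: 31.58
ee_pos: [465.1, 184.8, 122.7]
ee_rot: [180.0, 0.0, -4.8]
force: [1.2, 0.4, 1.6]
gripper_width: 34.8
gripper_force: 0.0
[466.55191129 184.75398428 122.78294241] [-1.79993501e+02 -5.92304086e-02 -4.85241043e+00] 34.85246457782131
[295  81  33  35 894] [311.3  97.9] [553.6 153.   41. ]
[229  83  33  34 645] [245.1  99.5] [556.5 200.8  41. ]
[  0 116  11  83 638] [  4.  157.9] [533.  398.6  41. ]
[ 373  237   88   47 1935] [426.2 256.5] [420.1  63.6  41. ]
[197 273  15  55 463] [202.9 300.3] [395.  256.3  41. ]
[344 273  16  55 461] [353.  300.2] [384.  126.1  41. ]
[ 143  337  312   23 5325] [306.2 350. ] [334.8 169.7  41. ]
```

View pics/w15.png

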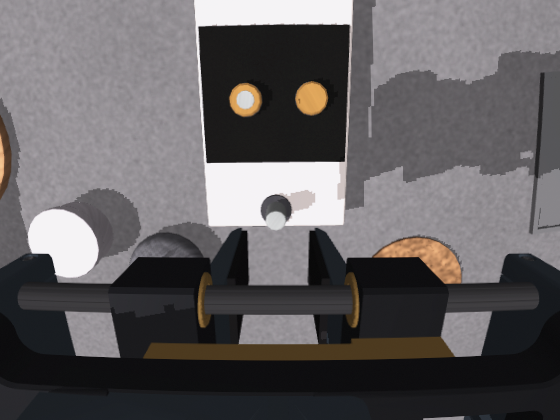

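Both buttons lie flat on the pad at (245,99) and (311,98); knob at (275,221). Grip the knob and push home.

```bash
python3 -m crank '[{"dx":0.001,"dy":0.0015,"dz":-0.04,"yaw":0},{"dx":0,"dy":0,"dz":-0.04,"yaw":0},{"dx":0,"dy":0,"dz":-0.016,"yaw":0},{"dx":0,"dy":0,"dz":0,"yaw":0},{"dx":0,"dy":0,"dz":0,"yaw":0}]' 0.4
python3 -m crank '[{"dx":0,"dy":0,"dz":0,"yaw":0},{"dx":0,"dy":0,"dz":0,"yaw":0},{"dx":0,"dy":0,"dz":0,"yaw":0},{"dx":0,"dy":0,"dz":0,"yaw":0}]' 0 20
python3 -m crank '[{"dx":0.008,"dy":-0.0006,"dz":0,"yaw":0},{"dx":0.015,"dy":-0.0012,"dz":0,"yaw":0},{"dx":0.022,"dy":-0.0018,"dz":0,"yaw":0},{"dx":0.026,"dy":-0.0021,"dz":0,"yaw":0},{"dx":0.028,"dy":-0.0023,"dz":0,"yaw":0},{"dx":0.028,"dy":-0.0023,"dz":0,"yaw":0},{"dx":0.026,"dy":-0.0021,"dz":0,"yaw":0},{"dx":0.022,"dy":-0.0018,"dz":0,"yaw":0},{"dx":0.014,"dy":-0.0012,"dz":0,"yaw":0},{"dx":0.008,"dy":-0.0007,"dz":0,"yaw":0}]'
python3 -m crank '[{"dx":0.005,"dy":0,"dz":0,"yaw":0},{"dx":0.003,"dy":0,"dz":0,"yaw":0},{"dx":0,"dy":0,"dz":0,"yaw":0},{"dx":0,"dy":0,"dz":0,"yaw":0}]'
```

```text
time_s: 32.25
ee_pos: [468.5, 186.0, 46.6]
ee_rot: [-180.0, -0.1, -4.9]
force: [1.1, -0.2, 1.0]
gripper_width: 36.6
gripper_force: 0.0
time_s: 32.75
ee_pos: [467.8, 186.4, 46.2]
ee_rot: [-179.9, -0.1, -4.9]
force: [-0.6, 2.7, 3.1]
gripper_width: 15.2
gripper_force: 20.0
time_s: 34.0
ee_pos: [626.4, 174.5, 46.2]
ee_rot: [-179.8, -0.1, -5.0]
force: [-1.2, 7.2, 5.5]
gripper_width: 15.0
gripper_force: 20.0
time_s: 34.5
ee_pos: [627.4, 174.4, 46.2]
ee_rot: [-179.9, 0.5, -5.0]
force: [-9.8, 5.5, 11.7]
gripper_width: 15.4
gripper_force: 20.0
```

```bash
python3 -m crank '[{"dx":-0.005,"dy":0,"dz":0,"yaw":0},{"dx":0,"dy":0,"dz":0,"yaw":0},{"dx":0,"dy":0,"dz":0,"yaw":0},{"dx":0,"dy":0,"dz":0.04,"yaw":0},{"dx":0,"dy":0,"dz":0.07,"yaw":0},{"dx":-0.02,"dy":0,"dz":0.07,"yaw":1},{"dx":-0.02,"dy":0,"dz":0.07,"yaw":1},{"dx":-0.02,"dy":0,"dz":0.07,"yaw":1},{"dx":0,"dy":0,"dz":0.07,"yaw":1},{"dx":0,"dy":0,"dz":0,"yaw":1}]' 0.4
python3 -m crank '[{"dx":0,"dy":0,"dz":0,"yaw":1},{"dx":0,"dy":0,"dz":0,"yaw":1},{"dx":0,"dy":0.03,"dz":0,"yaw":1},{"dx":0,"dy":0.03,"dz":0,"yaw":1},{"dx":0,"dy":0.03,"dz":0,"yaw":1},{"dx":0,"dy":0.03,"dz":0,"yaw":1},{"dx":0,"dy":0.03,"dz":0,"yaw":1},{"dx":0,"dy":0,"dz":0,"yaw":1},{"dx":0,"dy":0,"dz":0,"yaw":1},{"dx":0,"dy":0,"dz":0,"yaw":1}]' 0.8
python3 -m crank '[{"dx":0,"dy":0,"dz":0,"yaw":1},{"dx":0,"dy":0,"dz":0,"yaw":1},{"dx":0,"dy":0,"dz":0,"yaw":1},{"dx":0,"dy":0,"dz":0,"yaw":0},{"dx":0,"dy":0,"dz":0,"yaw":0}]'
python3 - <<'E'
from h import *
im,c=snap("wrist","w16.png");s=telemetry.state();print(s["ee_pos"],s["ee_rot"],s["qpos"])
snap("top","t16.png");snap("side","s16.png")
a=np.hstack([cv2.imread("pics/w16.png"),cv2.resize(cv2.imread("pics/s16.png")[80:230,220:420],(560,420),interpolation=2)])
cv2.imwrite("pics/v16.png",cv2.resize(a,(800,300)))
E
```

```text
time_s: 35.75
ee_pos: [581.1, 172.9, 363.5]
ee_rot: [179.9, -0.6, 20.2]
force: [-0.4, -0.1, -1.3]
gripper_width: 36.3
gripper_force: 0.0
time_s: 37.0
ee_pos: [579.7, 292.6, 357.2]
ee_rot: [180.0, 0.0, 70.2]
force: [-0.3, 0.4, -0.7]
gripper_width: 72.9
gripper_force: 0.0
time_s: 37.62
ee_pos: [579.5, 292.7, 357.4]
ee_rot: [-180.0, 0.0, 85.0]
force: [-0.5, -0.6, -0.1]
gripper_width: 73.1
gripper_force: 0.0
[579.46549487 292.74144388 357.49871331] [-1.79998683e+02  1.34581193e-02  8.50195786e+01] [ 2.57930698e+01  2.30171368e+01  6.35005729e+01 -1.09096878e-02
  9.34903074e+01  3.07728280e+01]
```

View pics/v16.png

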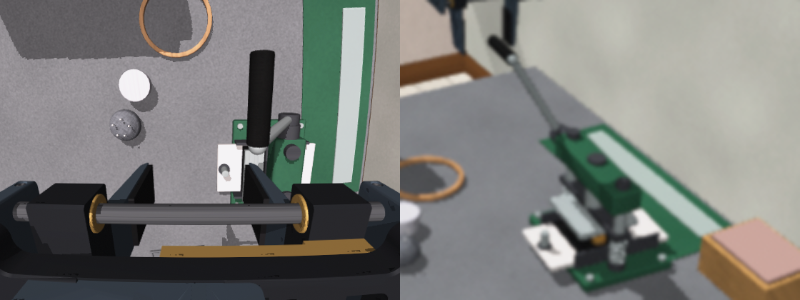

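The grip runs in the wrist view from (262,52) to (259,147) at 5/7 scale, i.e. full-size (367,73)-(363,206); the side view shows the lever raised and the board home.

Run:
```python
from h import *
c=cal("wrist");im=cv2.imread("pics/w16.png");print((im[140,300:420].max(1)<45).nonzero()[0]+300)
for p in[(366,73),(365,139),(362.5,206)]:print(onz("wrist",*p,309,c))
```

```text
[347 348 349 350 351 352 353 354 355 356 357 358 359 360 361 362 363 364
 365 366 367 368 369 370 371 372 373 374 375 376 377 378 379 380]
[642.8 391.7 309. ]
[641.3 351.4 309. ]
[638.8 306.4 309. ]
```

```bash
python3 -m crank '[{"dx":0.0385,"dy":0.0353,"dz":0,"yaw":0},{"dx":0.0385,"dy":0.0353,"dz":0,"yaw":0},{"dx":0,"dy":0,"dz":0,"yaw":0},{"dx":0,"dy":0,"dz":-0.04,"yaw":0},{"dx":0,"dy":0,"dz":-0.036,"yaw":0},{"dx":0,"dy":0,"dz":0,"yaw":0},{"dx":0,"dy":0,"dz":0,"yaw":0}]'
python3 -m crank '[{"dx":0,"dy":0,"dz":0,"yaw":0},{"dx":0,"dy":0,"dz":0,"yaw":0},{"dx":0,"dy":0,"dz":0,"yaw":0},{"dx":0,"dy":0,"dz":0,"yaw":0},{"dx":0,"dy":0,"dz":0,"yaw":0},{"dx":0,"dy":0,"dz":0,"yaw":0}]' 0 60
```

```text
time_s: 38.65
ee_pos: [641.0, 349.2, 298.8]
ee_rot: [179.9, -0.1, 85.1]
force: [0.3, -0.5, -0.2]
gripper_width: 72.8
gripper_force: 0.0
time_s: 39.4
ee_pos: [640.4, 349.4, 296.8]
ee_rot: [-179.9, 0.0, 85.1]
force: [-0.7, 1.0, 0.2]
gripper_width: 21.0
gripper_force: 60.0
```

Run:
```python
import numpy as np
a=np.radians([60,57,52,47,42,37,32,27,22,17,12,7,2,-2,-5,-7])
o=180*np.cos(a);z=180*np.sin(a)
for i in range(1,len(a)):
    d=o[i]-o[i-1];print(round(np.degrees(a[i])),"dx",round(-d*.9966/800,4),"dy",round(d*.082/800,4),"dz",round((z[i]-z[i-1])/800,4))
```

```text
57 dx -0.01 dy 0.0008 dz -0.0062
52 dx -0.0159 dy 0.0013 dz -0.0114
47 dx -0.0149 dy 0.0012 dz -0.0127
42 dx -0.0137 dy 0.0011 dz -0.014
37 dx -0.0124 dy 0.001 dz -0.0151
32 dx -0.0111 dy 0.0009 dz -0.0162
27 dx -0.0096 dy 0.0008 dz -0.0171
22 dx -0.0081 dy 0.0007 dz -0.0179
17 dx -0.0065 dy 0.0005 dz -0.0185
12 dx -0.0049 dy 0.0004 dz -0.019
7 dx -0.0032 dy 0.0003 dz -0.0194
2 dx -0.0015 dy 0.0001 dz -0.0196
-2 dx -0.0 dy 0.0 dz -0.0157
-5 dx 0.0007 dy -0.0001 dz -0.0118
-7 dx 0.0008 dy -0.0001 dz -0.0078
```

```bash
python3 -m crank '[{"dx":-0.01,"dy":0.0008,"dz":-0.006,"yaw":0},{"dx":-0.016,"dy":0.0013,"dz":-0.0115,"yaw":0},{"dx":-0.015,"dy":0.0012,"dz":-0.0127,"yaw":0},{"dx":-0.0137,"dy":0.0011,"dz":-0.014,"yaw":0},{"dx":-0.0124,"dy":0.001,"dz":-0.015,"yaw":0},{"dx":-0.011,"dy":0.0009,"dz":-0.0162,"yaw":0},{"dx":0,"dy":0,"dz":0,"yaw":0}]'
```

```text
time_s: 40.28
ee_pos: [582.5, 354.0, 238.8]
ee_rot: [179.3, -0.1, 85.2]
force: [8.4, -3.1, 5.4]
gripper_width: 20.9
gripper_force: 60.1
```

```bash
python3 -m crank '[{"dx":-0.0096,"dy":0.0008,"dz":-0.017,"yaw":0},{"dx":-0.008,"dy":0.0007,"dz":-0.018,"yaw":0},{"dx":-0.0065,"dy":0.0005,"dz":-0.0185,"yaw":0},{"dx":-0.005,"dy":0.0004,"dz":-0.019,"yaw":0},{"dx":-0.003,"dy":0.0003,"dz":-0.0194,"yaw":0},{"dx":-0.0015,"dy":0.0001,"dz":-0.0196,"yaw":0},{"dx":0,"dy":0,"dz":-0.0157,"yaw":0},{"dx":0,"dy":0,"dz":0,"yaw":0}]'
```

```text
time_s: 41.28
ee_pos: [550.9, 356.3, 136.7]
ee_rot: [179.9, 0.0, 85.2]
force: [-6.1, -3.0, 13.0]
gripper_width: 20.7
gripper_force: 60.1
```

```bash
python3 -m crank '[{"dx":0.0007,"dy":0,"dz":-0.01,"yaw":0},{"dx":0.0008,"dy":0,"dz":-0.008,"yaw":0},{"dx":0,"dy":0,"dz":-0.003,"yaw":0},{"dx":0,"dy":0,"dz":0,"yaw":0},{"dx":0,"dy":0,"dz":0,"yaw":0},{"dx":0,"dy":0,"dz":0,"yaw":0}]'
```

```text
time_s: 42.02
ee_pos: [550.9, 356.3, 120.1]
ee_rot: [-179.9, 0.0, 85.2]
force: [-8.1, -2.6, 11.3]
gripper_width: 21.0
gripper_force: 60.1
```

```bash
python3 -m crank '[{"dx":0.004,"dy":0,"dz":-0.006,"yaw":0},{"dx":0,"dy":0,"dz":0,"yaw":0},{"dx":0,"dy":0,"dz":0,"yaw":0},{"dx":0,"dy":0,"dz":0,"yaw":0}]'
python3 - <<'E'
from h import *
snap("side","s18.png");snap("wrist","w18.png")
a=np.hstack([cv2.imread("pics/w18.png"),cv2.resize(cv2.imread("pics/s18.png")[80:230,220:420],(560,420),interpolation=2)])
cv2.imwrite("pics/v18.png",cv2.resize(a,(800,300)))
E
```

```text
time_s: 42.52
ee_pos: [551.0, 356.3, 116.7]
ee_rot: [-179.6, 0.1, 85.2]
force: [-16.6, -3.8, 21.1]
gripper_width: 20.9
gripper_force: 60.1
```

View pics/v18.png

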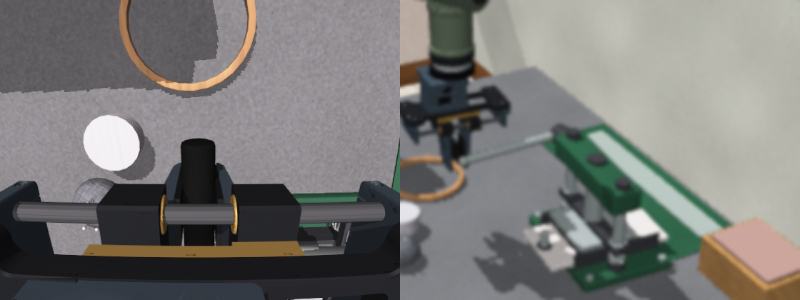

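Run:
```python
from h import *
o,d=ray("side",250,160);n=np.array([.082,.9966,0]);P=np.array([731.7,342.2,153])-45*n
p=o+d*(n@(P-o))/(n@d);print(p, (P-p)@[.9966,-.082,0])
print(telemetry.state()["force"])
cv2.imwrite("pics/v19.png",np.hstack([cv2.resize(cv2.imread("pics/s18.png")[120:180,230:320],(540,360),interpolation=2)]))
```

```text
[540.73447535 312.76198357 146.38915302] 187.9023245197488
[-17.41383301  -3.00212696  21.56907706]
```

View pics/v19.png

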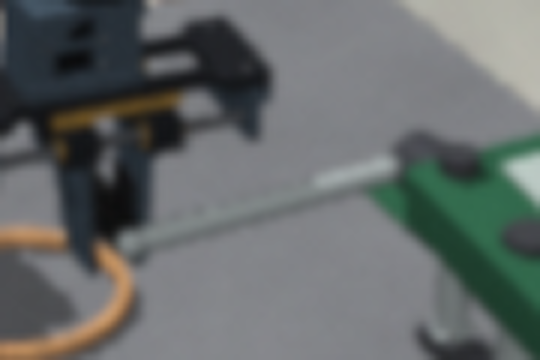

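The arm's outer end shows at crop (133,245), its pivot end near (405,163), arm about level.

Run:
```python
from h import *
n=np.array([.082,.9966,0]);P=np.array([731.7,342.2,153])-47*n
for u,v in[(252.2,160.8),(276,153.7),(296.5,147.3)]:
    o,d=ray("side",u,v);p=o+d*(n@(P-o))/(n@d);print(p.round(1), ((P-p)@[.9966,-.082,0]).round(1))
```

```text
[547.5 310.2 142.7] 180.9
[633.8 303.1 150.5] 94.4
[710.2 296.8 158.6] 17.7
```

Arm slope is -5.6°, so the lever is at ~1.14 rad, at its stop on the buttons. Ease it back up.

```bash
python3 -m crank '[{"dx":-0.003,"dy":0,"dz":0.006,"yaw":0},{"dx":-0.001,"dy":0,"dz":0.009,"yaw":0},{"dx":0,"dy":0,"dz":0.012,"yaw":0},{"dx":0,"dy":0,"dz":0.0157,"yaw":0},{"dx":0.0015,"dy":-0.0001,"dz":0.0196,"yaw":0},{"dx":0.003,"dy":-0.0003,"dz":0.0194,"yaw":0},{"dx":0.005,"dy":-0.0004,"dz":0.019,"yaw":0},{"dx":0.0065,"dy":-0.0005,"dz":0.0185,"yaw":0},{"dx":0.008,"dy":-0.0007,"dz":0.018,"yaw":0},{"dx":0,"dy":0,"dz":0,"yaw":0}]'
```

```text
time_s: 43.88
ee_pos: [578.3, 354.2, 224.6]
ee_rot: [179.2, -0.1, 85.0]
force: [9.3, -3.7, -1.3]
gripper_width: 20.9
gripper_force: 60.0
```

```bash
python3 -m crank '[{"dx":0.0105,"dy":-0.0009,"dz":0.0165,"yaw":0},{"dx":0.0118,"dy":-0.001,"dz":0.0155,"yaw":0},{"dx":0.013,"dy":-0.0011,"dz":0.0145,"yaw":0},{"dx":0.0143,"dy":-0.0012,"dz":0.0133,"yaw":0},{"dx":0.012,"dy":-0.001,"dz":0.009,"yaw":0},{"dx":0.009,"dy":-0.0007,"dz":0.006,"yaw":0},{"dx":0.005,"dy":-0.0004,"dz":0.003,"yaw":0},{"dx":0,"dy":0,"dz":0,"yaw":0},{"dx":0,"dy":0,"dz":0,"yaw":0}]'
```

```text
time_s: 45.0
ee_pos: [633.9, 349.9, 283.2]
ee_rot: [179.9, 0.0, 85.1]
force: [5.1, -2.0, -10.9]
gripper_width: 21.1
gripper_force: 59.9
```

```bash
python3 -m crank '[{"dx":0.006,"dy":-0.0004,"dz":0,"yaw":0},{"dx":0.004,"dy":-0.0004,"dz":0,"yaw":0},{"dx":0,"dy":0,"dz":0,"yaw":0},{"dx":0,"dy":0,"dz":0,"yaw":0}]'
```

```text
time_s: 45.5
ee_pos: [639.8, 349.5, 287.2]
ee_rot: [179.9, -0.1, 85.1]
force: [-4.5, -2.1, 5.5]
gripper_width: 21.1
gripper_force: 60.0
```

```bash
python3 -m crank '[{"dx":0,"dy":0,"dz":0,"yaw":0},{"dx":0,"dy":0,"dz":0,"yaw":0},{"dx":0,"dy":0,"dz":0,"yaw":0},{"dx":0,"dy":0,"dz":0.05,"yaw":0},{"dx":0,"dy":0,"dz":0.05,"yaw":0},{"dx":-0.04,"dy":-0.03,"dz":0,"yaw":-1},{"dx":-0.04,"dy":-0.03,"dz":0,"yaw":-1},{"dx":0,"dy":-0.05,"dz":0,"yaw":-1},{"dx":0,"dy":-0.05,"dz":0,"yaw":-1},{"dx":0,"dy":-0.05,"dz":0,"yaw":-1}]' 0.8 20
python3 -m crank '[{"dx":0,"dy":0,"dz":0,"yaw":-1},{"dx":0,"dy":0,"dz":0,"yaw":-1},{"dx":0,"dy":0,"dz":0,"yaw":-1},{"dx":0,"dy":0,"dz":0,"yaw":-1},{"dx":0,"dy":0,"dz":0,"yaw":-1},{"dx":0,"dy":0,"dz":0,"yaw":-1},{"dx":0,"dy":0,"dz":0,"yaw":-1},{"dx":0,"dy":0,"dz":0,"yaw":-1},{"dx":0,"dy":0,"dz":0,"yaw":-1},{"dx":0,"dy":0,"dz":0,"yaw":-1}]' 0.4
python3 -m crank '[{"dx":0,"dy":0,"dz":-0.06,"yaw":-1},{"dx":0,"dy":0,"dz":-0.06,"yaw":-1},{"dx":0,"dy":0,"dz":-0.06,"yaw":-1},{"dx":0,"dy":0,"dz":0,"yaw":0},{"dx":0,"dy":0,"dz":0,"yaw":0}]'
python3 - <<'E'
from h import *
im,c=snap("wrist","w20.png");s=telemetry.state();print(s["ee_pos"],s["ee_rot"])
snap("side","s20.png")
a=np.hstack([cv2.imread("pics/w20.png"),cv2.resize(cv2.imread("pics/s20.png")[80:230,220:420],(560,420),interpolation=2)])
cv2.imwrite("pics/v20.png",cv2.resize(a,(800,300)))
E
```

```text
time_s: 46.75
ee_pos: [576.5, 180.3, 365.2]
ee_rot: [179.9, -0.0, 59.9]
force: [0.3, -0.4, -0.3]
gripper_width: 72.9
gripper_force: 0.0
time_s: 48.0
ee_pos: [576.8, 181.4, 365.1]
ee_rot: [180.0, -0.0, 9.9]
force: [0.7, 0.2, -0.1]
gripper_width: 36.7
gripper_force: 0.0
time_s: 48.62
ee_pos: [577.8, 181.8, 223.2]
ee_rot: [-179.9, -0.2, -4.8]
force: [-0.4, -0.5, -0.3]
gripper_width: 36.3
gripper_force: 0.0
[578.08188475 181.82573198 223.90304399] [-179.89896977   -0.27868166   -4.86054781]
```

View pics/v20.png

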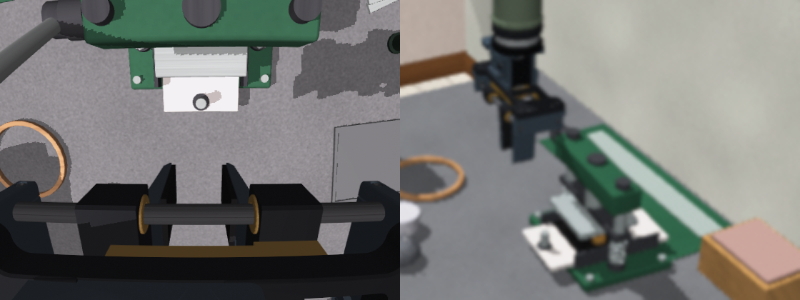

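The lever is up, the board home, the knob at (201,102) in the half view; that was my last picture, numeric checks from here on.

```bash
python3 -c "
from h import *
print(onz('wrist',281.5,143,58))"
python3 -m crank '[{"dx":0.031,"dy":-0.0047,"dz":0,"yaw":0},{"dx":0.031,"dy":-0.0047,"dz":0,"yaw":0},{"dx":0,"dy":0,"dz":-0.06,"yaw":0},{"dx":0,"dy":0,"dz":-0.06,"yaw":0},{"dx":0,"dy":0,"dz":-0.06,"yaw":0},{"dx":0,"dy":0,"dz":-0.042,"yaw":0},{"dx":0,"dy":0,"dz":0,"yaw":0},{"dx":0,"dy":0,"dz":0,"yaw":0}]'
```

```text
[629.6 174.1  58. ]
time_s: 49.72
ee_pos: [628.0, 174.4, 46.1]
ee_rot: [-179.9, -0.3, -4.9]
force: [0.6, 0.7, 0.8]
gripper_width: 36.7
gripper_force: 0.0
```

```bash
python3 -m crank '[{"dx":0,"dy":0,"dz":0,"yaw":0},{"dx":0,"dy":0,"dz":0,"yaw":0},{"dx":0,"dy":0,"dz":0,"yaw":0},{"dx":0,"dy":0,"dz":0,"yaw":0}]' 0 20
```

```text
time_s: 50.22
ee_pos: [626.8, 174.5, 44.9]
ee_rot: [-179.9, -0.1, -4.9]
force: [-1.2, 2.1, 5.5]
gripper_width: 15.3
gripper_force: 20.0
```

```bash
python3 -m crank '[{"dx":-0.008,"dy":0.0006,"dz":0,"yaw":0},{"dx":-0.015,"dy":0.0012,"dz":0,"yaw":0},{"dx":-0.022,"dy":0.0018,"dz":0,"yaw":0},{"dx":-0.026,"dy":0.0021,"dz":0,"yaw":0},{"dx":-0.028,"dy":0.0023,"dz":0,"yaw":0},{"dx":-0.028,"dy":0.0023,"dz":0,"yaw":0},{"dx":-0.026,"dy":0.0021,"dz":0,"yaw":0},{"dx":-0.022,"dy":0.0018,"dz":0,"yaw":0},{"dx":-0.014,"dy":0.0012,"dz":0,"yaw":0},{"dx":-0.008,"dy":0.0007,"dz":0,"yaw":0}]'
python3 -m crank '[{"dx":-0.005,"dy":0,"dz":0,"yaw":0},{"dx":-0.002,"dy":0,"dz":0,"yaw":0},{"dx":0,"dy":0,"dz":0,"yaw":0},{"dx":0,"dy":0,"dz":0,"yaw":0}]'
```

```text
time_s: 51.48
ee_pos: [468.9, 186.4, 44.8]
ee_rot: [180.0, -0.2, -4.9]
force: [1.9, -2.1, 8.6]
gripper_width: 15.7
gripper_force: 20.0
time_s: 51.98
ee_pos: [467.1, 186.5, 44.9]
ee_rot: [-179.9, -0.6, -4.8]
force: [8.7, -3.4, 3.2]
gripper_width: 15.4
gripper_force: 20.0
```

Board at its outer stop. Release, back away, and check numerically.

```bash
python3 -m crank '[{"dx":0.003,"dy":0,"dz":0,"yaw":0},{"dx":0,"dy":0,"dz":0,"yaw":0},{"dx":0,"dy":0,"dz":0,"yaw":0},{"dx":0,"dy":0,"dz":0.05,"yaw":0},{"dx":0,"dy":0,"dz":0.05,"yaw":0},{"dx":0,"dy":0,"dz":0.06,"yaw":0},{"dx":-0.02,"dy":-0.03,"dz":0.06,"yaw":0},{"dx":0,"dy":0,"dz":0,"yaw":0},{"dx":0,"dy":0,"dz":0,"yaw":0}]' 0.5
python3 - <<'E'
from h import *
im,c=snap("wrist","w22.png");h=cv2.cvtColor(im,cv2.COLOR_RGB2HSV)
def comps(m,lo,n,z,c,hi=9e9):
    k,l,st,ce=cv2.connectedComponentsWithStats(m)
    for i in range(1,k):
        if lo<st[i,4]<hi:print(st[i].tolist(),onz(n,*ce[i],z,c))
print("brass");comps(cv2.inRange(h,(12,70,50),(35,255,255)),60,"wrist",41,c)
print("black");comps((h[:240,:,2]<45).astype(np.uint8),1500,"wrist",31,c)
im,c=snap("top","t22.png");h=cv2.cvtColor(im,cv2.COLOR_RGB2HSV);m=np.zeros((420,560),np.uint8)
m[195:240,355:400]=(h[195:240,355:400,2]>190)&(h[195:240,355:400,1]<40)
print("tub top");comps(m,60,"top",104,c)
m=np.zeros((420,560),np.uint8);m[125:160,95:140]=h[125:160,95:140,2]<40
print("grip");comps(m,60,"top",309,c)
E
```

```text
time_s: 53.1
ee_pos: [448.5, 162.6, 218.9]
ee_rot: [180.0, 0.1, -4.9]
force: [0.1, -0.5, -1.0]
gripper_width: 45.4
gripper_force: 0.0
brass
[0, 64, 52, 123, 1556] [541.  420.6  41. ]
[266, 75, 26, 26, 496] [553.3 152.9  41. ]
[219, 76, 24, 26, 350] [556.5 200.7  41. ]
[325, 197, 80, 73, 3677] [395.3  64.6  41. ]
[176, 272, 18, 56, 543] [322.1 289.7  41. ]
[363, 272, 17, 56, 525] [302.2  59.4  41. ]
[165, 336, 312, 24, 5283] [232.6 116.9  41. ]
black
[198, 35, 108, 101, 9480] [559.8 179.4  31. ]
tub top
grip
[103, 138, 32, 10, 198] [641.6 352.4 309. ]
```

Run:
```python
from h import *
for f in("top0.png","t22.png"):
    im=cv2.imread("pics/"+f);g=im.min(2)[195:240,355:400];m=(g>130).astype(np.uint8)
    k,l,st,ce=cv2.connectedComponentsWithStats(m);i=1+st[1:,4].argmax();print(g.max(),st[i],onz("top",355+ce[i][0],195+ce[i][1],104))
```

```text
202 [ 14  11  25  24 458] [ 493.2 -331.6  104. ]
155 [ 17  11  23  23 395] [ 493.1 -335.9  104. ]
```

```bash
python3 -c "
from workcell import ticket
print(ticket.job_done())"
```

```text
the job is handed in; nothing more can be done
None
```

I handed the job in; no verdict came back. By the last measurements, both buttons lie on the pad with the board at its outer stop, the lever is up after a full press, and the tub stands within about 3 mm of the coaster's centre. I viewed 15 pictures, one over the limit of 14.

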